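# Load a parts tote and stack its twin on it

## Task

Put the aluminium footpeg into the empty parts tote standing on the table, and let go of it. Then take the second tote off the sloped rack, turn it so that it stacks instead of nesting (end with the raised bar over the plain end of the tote below), and set it down gently and level, resting with its column feet on the rims of the lower tote. Leave the lower tote standing where it is, and do not push the tail-light lens, bushing or torque wrench about.

Things in the scene. Friction and masses are not known exactly. Their poses are not given: they have to be found in the camera images.
- upper_mid (a point): Centre, half-way up, of the loose grey plastic tote on the sloped rack: open-topped, 178 long (own x, toward its raised-bar end) x 140 wide (y) x 75 mm high (z, out of the mouth; at the start 25 degrees off vertical, toward the robot). Each end has a vertical flat grip band to pinch: 10 mm thick (79 to 89 mm from the middle), 130 mm wide, from the top edge down 24 mm. About 0.18 kg.
- upper: The rack tote; origin at the centre of its underside, same axes. On each long side two hollow columns 30 mm wide bulge outward, centred at own x = +51 and -17 mm; their feet are 8 mm above the underside, and the rim is open (36 mm) over each column. Between, the long-side rims are flat on top, 12 mm wide.
- upper_bar_end (a point): Rim top in the middle of the rack tote's raised-bar end (own x +84 mm, 75 mm above the underside), axes as the tote's. There a bar 50 mm long, 6 wide, 4 high stands on the rim; the other end is plain.
- lower_mid (a point): Centre, half-way up (37.5 mm above the table), of the identical loose tote standing empty and level on the table; x toward its raised-bar end, z up. Mouth 158 x 106 mm, inner floor 138 x 88 mm and 3 mm thick; walls 3 mm, sloping inward below the rim and bands.
- lower: The lower tote; origin at the centre of its underside, same axes. Stacked (half a turn relative to it, long sides in line) the other tote stands 67 mm higher, its bottom 8 mm inside the mouth with 5 mm of play all round; the same way round, its columns drop into these columns and it nests, some 20 mm lower.
- footpeg_mid (a point): Aluminium footpeg lying flat on the table, 94 mm long (own x), 20 mm high, about 0.14 kg: a toothed bar 66 mm long, 26 mm wide (pinch it across y), and a mounting lug 30 mm long, 16 mm wide at the +x end. The point is near its balance point, 10 mm above its underside; the bar reaches 38 mm behind and 28 mm ahead of it, the lug to 56 mm ahead.
- footpeg: The footpeg; origin on its underside, 10 mm toward the lug (+x) from its centre point.
- rack: Fixed aluminium picking rack with a board 165 x 215 mm tilted 25 degrees, low edge with an 18 mm lip on its -x side (toward the robot), board centre 60 mm above the table, high edge about 95 mm; nothing above it. Origin at the middle of its foot on the table; y along the lip.
- lens: Bystander: red tail-light lens on a black base, 55 x 95 x 32 mm, loose; origin under its centre.
- torque_wrench: Bystander: steel torque wrench 323 mm long (own x), about 39 mm high, lying loose beyond the work area; origin under it near mid-length.
- bushing: Bystander: steel bushing 28 mm across, 22 mm high, standing loose; origin under its centre.
Mind the look-alikes: they are no part of the job. Several things look just like the footpeg: the one meant starts farthest to the robot's left. What is shaped like the upper but yellow is not meant.

How it is judged (in metres and radians):
On the way, in this order (a step that is already met when the one before it is completed fails the run):
1. the footpeg lies released in the lower tote (x of footpeg_mid in the frame of lower_mid between -0.07 and 0.07 m and y of footpeg_mid in the frame of lower_mid between -0.048 and 0.048 m and z of footpeg_mid in the frame of lower_mid between -0.04 and 0.012 m and contact force between the fingers and footpeg below 0.1 N and linear speed of footpeg below 0.02 m/s), for 0.2 s.
2. the rack tote stands stacked on the lower tote, turned the other way round (horizontal distance between upper_mid and lower_mid below 0.012 m and z of upper_mid in the frame of lower_mid between 0.062 and 0.072 m and x of upper_bar_end in the frame of lower_mid below -0.06 m and angle between upper_mid's own z axis and vertical below 0.06 rad), for 0.2 s.
At the end, for the whole second after the job is handed in: Footpeg in the lower tote; other tote on top, level within 0.06 rad, centred within 12 mm, 62 to 72 mm higher than the lower (so not nested), its raised-bar end over the lower tote's plain end; lower tote upright; all released and at rest (all of step 2 and x of footpeg_mid in the frame of lower_mid between -0.07 and 0.07 m and y of footpeg_mid in the frame of lower_mid between -0.048 and 0.048 m and z of footpeg_mid in the frame of lower_mid between -0.04 and 0.012 m and angle between lower_mid's own z axis and vertical below 0.05 rad and linear speed of each of upper, lower below 0.02 m/s and contact force between the fingers and upper below 0.1 N and contact force between the fingers and footpeg below 0.1 N); the robot touches nothing.
It fails at once if the lower tote is shoved more than 30 mm (distance of lower from where it was at the start of the episode above 0.03 m).
It fails at once if the upper tote is slammed or pressed on the lower one (over 40 N) (contact force between upper and lower above 40 N).
It fails at once if the rack tote is let fall (over 0.5 m/s out of the fingers) (linear speed of upper above 0.5 m/s and contact force between the fingers and upper below 0.1 N).
It fails at once if the lens, bushing or torque wrench is pushed more than 30 mm (distance of any of lens, torque_wrench, bushing from where it was at the start of the episode above 0.03 m).
It also fails if it takes over 64 s, if anything falls off the work surface, if the arm or the gripper's body presses on something with over 40 N, if the wrist force passes 120 N, or if a joint passes its speed limit or range.

## Robot

A 6-joint arm with a two-finger parallel gripper is mounted at the origin on the work surface. World frame = base frame: x ahead of the robot, y to its left, z up, the work surface at z = 0. Lengths are in m, angles in degrees, forces in N, time in s.
With the tool pointing down it reaches from about 0.375 to 0.9 m from the base axis. Payload 3.1 kg.
Tool frame: the origin (TCP) lies on the front face of the gripper's body, between the roots of the fingers; the fingertips stand 70 mm ahead of it and the grasp point (between the pads) lies 51 mm ahead of it (bot.tip_extent is the distance from the TCP to the fingertips, in m); z points along the fingers, x is the direction in which the jaws open and shut, and the axes are right-handed (so a half turn about z gives the same grasp; the last joint's range is limited). The gripper opens to 87 mm and grips with 3 to 60 N. Pads are 19 mm wide; open, the fingers measure 117 mm over their backs; the gripper's body (75 mm by 190 mm) begins 51 mm behind the grasp point.
Start: joints at [53.657, 30.224, 82.088, -0, 67.689, -10.227], TCP at [0.275, 0.561, 0.292] pointing down, gripper open.
Joint ranges: [-176.69, 176.69], [-43.24, 126.21], [12.49, 139.97], [-82, 262], [0, 151.66], [-163.58, 163.58]. Speed limits (degrees/s): [159.86, 159.86, 180, 180, 180, 180].

## Interface

Orientations are given as a 3x3 rotation matrix whose columns are the frame's x, y, z axes.
In Python, from rig import bot, viewer, ticket gives the robot as it stands. The module is installed in compiled form; this text tells all that it offers.
- The arm moves only by the tool arm_command, never from a script. Its argument "targets" is a list of rows, each an object with "rot": the turn, a rotation vector about the tool's x, y, z in degrees, a list of three; "offset": the shift along the tool's x, y, z in cm, a list of three; "gripper": the closure, from 0 (fully open) to 1 (shut). A call has 1 to 8 rows; each row is the pose to reach, as a shift and turn from the pose commanded when the call began, along the tool's axes at that moment; what a row does not reach only later rows make up. A row lasts 1/10 s, in which the tool goes at most 50 mm and 8.59 degrees, less where a joint would pass 70% of its speed; a pose out of reach is approached as far as the arm can. A call with a gripper value outside its range is refused whole. The fingers move at their own pace and stop on an object; the grip force is fixed at half the most. Time passes only in rows, so rows that repeat a pose let the fingers close. It gives the time, the measured TCP pose, the force and the opening at its end, in the units of the state.
- bot.read_state(): the state, without advancing time (a new reading comes with each control period).
- viewer.capture(name): name is "scene" or "top"; returns a dict with "frame" (400x640x3 uint8, red, green, blue), "fx", "fy", "cx", "cy" (pixels), "view" (4x4, takes a point from world to camera coordinates). Camera axes: x right, y down, z forward; pixel columns grow to the right and rows downward; lengths in m; the calibration is good to about 2 mm. A picture is of the moment at which its call begins. There is no depth.
- ticket.hand_in(): hands the job in, once; it reports no verdict.
The state is a dict: "time_s": time; "joint_positions": joint angles; "qvel": joint speeds; "tau": joint torques, N m; "position": TCP position; "tcp_rot": TCP orientation; "force": force on the tool from outside, world axes, zero at the start; "moment": the same for the moment, N m; "opening": opening from 0.0 (shut) to 1.0 (fully open).
Only numpy, scipy, OpenCV 4.12 (cv2) and the standard library are available. Lean on these libraries where they do the work, as an engineer would, in place of code of your own. Each camera call takes 0.05 s, during which the arm holds its last target. There are 200 camera calls.

## Working session

There is one attempt and no reset: what is moved stays moved. The work goes in short steps, Python scripts to look and compute and a tool call to move; the robot and the scene stay as the last step left them, time stands still between calls to the robot, and variables do not carry over. Pictures are saved under pics/ and viewed, about 8 in all and at most 12, crops included, and the job is handed in when it is done.

Besides the shell and the picture viewer there is one more tool, called after "Call:" as name(argument=value, ...), one argument or row to a line, values as JSON. arm_command: Moves the arm, as the interface text tells. Its arguments: {"type":"object","properties":{"targets":{"type":"array"}},"required":["targets"]}

```bash
mkdir -p pics
cat > h.py <<'E'
import numpy as np, cv2, json
from rig import bot, viewer, ticket
def snap(n, f):
    c=viewer.capture(n); cv2.imwrite(f'pics/{f}.png', c['frame'][:,:,::-1]); 
    np.savez(f'pics/{f}.npz', **{k:np.array(v) for k,v in c.items()}); return c
def load(f): return dict(np.load(f'pics/{f}.npz'))
def ray(c,u,v):
    V=np.array(c['view']); R=V[:3,:3]; o=-R.T@V[:3,3]
    d=R.T@np.array([(u-c['cx'])/c['fx'],(v-c['cy'])/c['fy'],1]); return o,d
def onz(c,u,v,z):
    o,d=ray(c,u,v); return o+d*(z-o[2])/d[2]
def proj(c,P):
    V=np.array(c['view']); p=np.atleast_2d(P)@V[:3,:3].T+V[:3,3]
    return np.c_[c['fx']*p[:,0]/p[:,2]+c['cx'], c['fy']*p[:,1]/p[:,2]+c['cy']]
def tri(c1,p1,c2,p2):
    A=np.zeros((3,3)); b=np.zeros(3)
    for c,p in((c1,p1),(c2,p2)):
        o,d=ray(c,*p); d=d/np.linalg.norm(d); M=np.eye(3)-np.outer(d,d); A+=M; b+=M@o
    return np.linalg.solve(A,b)
def crop(f,x0,y0,x1,y1,s,out):
    im=cv2.imread(f'pics/{f}.png')[y0:y1,x0:x1]; cv2.imwrite(f'pics/{out}.png',cv2.resize(im,None,fx=s,fy=s,interpolation=cv2.INTER_CUBIC))
E
python3 - <<'E'
from h import *
np.set_printoptions(precision=4,suppress=True)
a=snap('scene','s0');b=snap('top','t0')
for c in(a,b): print(c['fx'],c['cx'],c['cy'],ray(c,320,200))
print(bot.read_state())
cv2.imwrite('pics/both.png',np.vstack([cv2.imread('pics/s0.png'),cv2.imread('pics/t0.png')])[:, :])
E
```

```text
386.1076516812825 321.4375747682751 200.09063987730843 (array([1.156 , 0.6776, 0.7965]), array([-0.5109, -0.652 , -0.5603]))
442.36263506876344 315.36529064935024 200.90036359756323 (array([ 0.3404, -0.1129,  1.3046]), array([ 0.1541, -0.0197, -0.9879]))
{'time_s': 0.1, 'joint_positions': array([ 53.657 ,  30.2727,  82.1493,  -0.001 ,  67.688 , -10.2269]), 'qvel': array([-0.0701, -0.1169, -0.1827, -0.0204, -0.0173, -0.0627]), 'tau': array([ -0.0001, -44.099 , -17.715 ,   0.0635,   0.0534,  -0.    ]), 'position': array([0.2748, 0.5608, 0.2914]), 'tcp_rot': array([[ 0.4402,  0.8979, -0.0011],
       [ 0.8979, -0.4402, -0.0016],
       [-0.0019, -0.0003, -1.    ]]), 'force': array([-0.0981, -0.0006, -0.1264]), 'moment': array([ 0.0387, -0.0055, -0.0148]), 'opening': 1.0027032824163322}
```

View pics/s0.png

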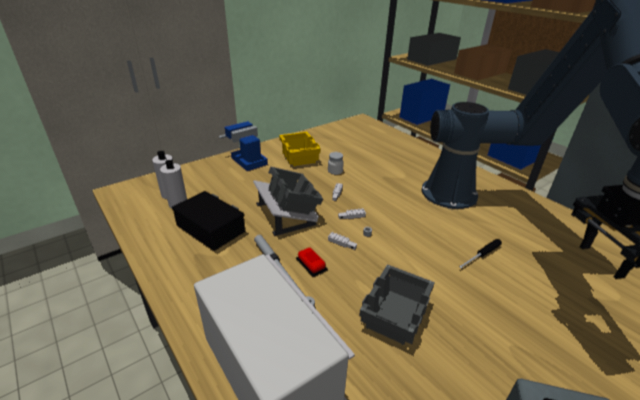

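View pics/t0.png

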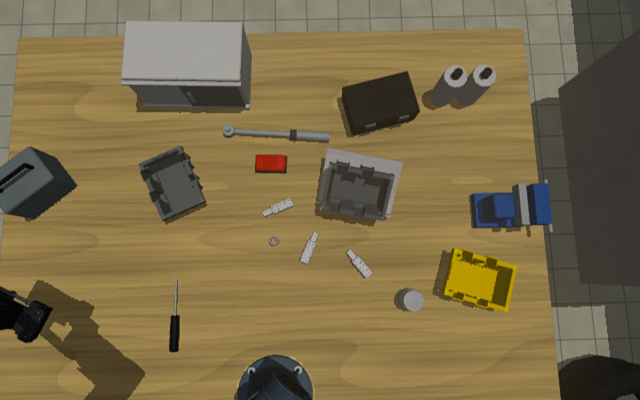

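Three candidates look like the footpeg in the top view: (278,207), (309,248) and (359,264). Left in the image is the robot's left (+y), so I choose (278,207). The grey rack tote is at (357,190), the lower tote at (173,185), and the yellow decoy at (480,280). I'll check these in close crops.

Run:
```python
from h import *
crop('t0',130,140,290,260,5,'t0a'); crop('t0',310,140,410,225,8,'t0b'); crop('s0',230,150,440,350,3.8,'s0a')
c=load('t0')
for p in [(278,207),(309,248),(359,264)]: print(onz(c,*p,0.01))
```

```text
[ 0.52432478 -0.01423829  0.01      ]
[ 0.40162812 -0.10312956  0.01      ]
[ 0.35201573 -0.2470201   0.01      ]
```

View pics/t0a.png

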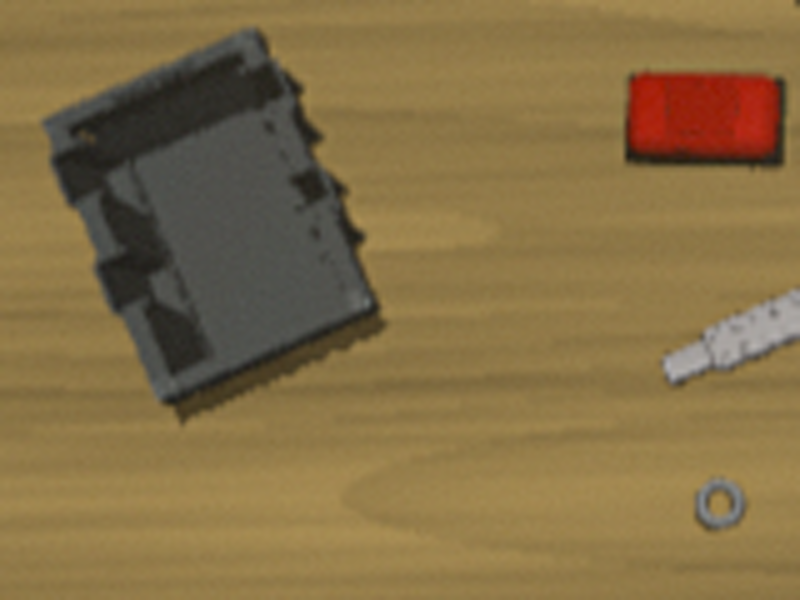

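View pics/t0b.png

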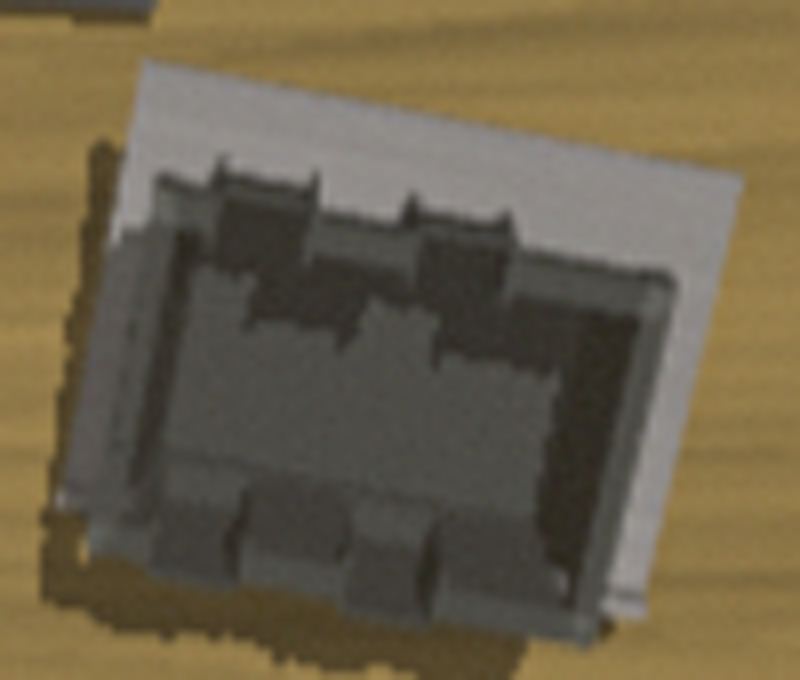

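View pics/s0a.png

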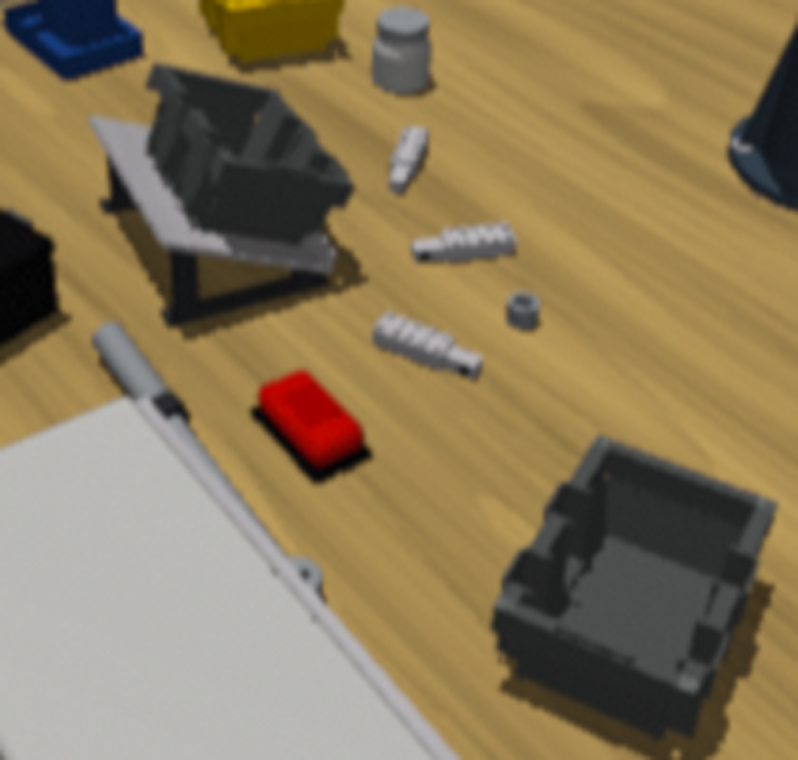

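```bash
cat > fit.py <<'E'
from h import *
from scipy.optimize import least_squares
from scipy.spatial.transform import Rotation as R
np.set_printoptions(precision=4,suppress=True)
T=load('t0');S=load('s0')
C=np.array([[.089,.065,.075],[.089,-.065,.075],[-.089,-.065,.075],[-.089,.065,.075]])
# lower: order bar-left, bar-right, plain-right, plain-left
pt=np.array([[139,164],[181.6,146],[205.6,201.6],[163,220]])
ps=np.array([[360.8,309.2],[360.8,309.2],[388.7,265],[433.9,282.9]])
def low(p): return C@R.from_euler('z',p[2]).as_matrix().T+[p[0],p[1],0]
f=lambda p:(proj(T,low(p))-pt).ravel()
l=least_squares(f,[.56,.28,.4]).x
print('lower',l[:2],np.degrees(l[2]),'res',f(l)); print('scene proj',proj(S,low(l)))
# upper
pu=np.array([[321,209],[330,162.5],[394.4,174.75],[383.75,220]])
def rot(yaw): return (R.from_euler('z',yaw)*R.from_euler('x',np.radians(25))).as_matrix()
Cu=C
def up(p): return Cu@rot(p[3]).T+p[:3]
# x axis yaw~80deg: tote y ~ -x world ; z must lean to -x : rot about own x by +25 -> z=(0,-s,c) in yaw frame = leaning along -y_yaw = +x ; so use sign below
def rot(yaw): return (R.from_euler('z',yaw)*R.from_euler('x',np.radians(-25))).as_matrix()
g=lambda p:(proj(T,up(p))-pu).ravel()
u=least_squares(g,[.57,-.2,.06,1.4]).x
print('upper',u[:3],np.degrees(u[3]),'res',g(u)); print('corners',up(u)); print('scene',proj(S,up(u)))
gz=lambda p:(proj(T,up([p[0],p[1],.06,p[2]]))-pu).ravel()
u2=least_squares(gz,[.57,-.2,1.4]); print('z fixed',u2.x,np.degrees(u2.x[2]),u2.fun)
im=cv2.imread('pics/s0.png');s=3
im=cv2.resize(im[140:350,225:455],None,fx=s,fy=s,interpolation=cv2.INTER_CUBIC)
def dr(P,col):
    q=((proj(S,P)-[225,140])*s).astype(int); cv2.polylines(im,[q.reshape(-1,1,2)],True,col,1)
dr(low(l),(0,255,0)); dr(up(u),(0,255,255)); x=u2.x; dr(up([x[0],x[1],.06,x[2]]),(255,255,0))
for z in (.0,):
    B=np.array([[.069,.044,0],[.069,-.044,0],[-.069,-.044,0],[-.069,.044,0]]); dr(B@rot(u[3]).T+u[:3],(0,0,255))
cv2.imwrite('pics/ov.png',im)
for n,q in (('lug tip',(263,214)),('bar end',(293.5,202))): print(n,onz(T,*q,.02))
print('bushing',onz(T,274,240.5,.022))
E
python3 fit.py
```

```text
lower [0.5917 0.2786] 23.46948283923177 res [ 0.2254  0.0873  0.0794 -0.4738  0.1078 -0.2856 -0.405   0.6468]
scene proj [[411.7122 331.2478]
 [358.7311 307.9908]
 [386.1366 262.9693]
 [433.5891 280.8769]]
upper [ 0.5774 -0.2456  0.0449] 77.94031715487634 res [ 0.059  -0.7824 -0.5628  0.4542  0.1045  0.2504  0.4116  0.0551]
corners [[ 0.5074 -0.1396  0.0854]
 [ 0.6226 -0.1643  0.1403]
 [ 0.5854 -0.3383  0.1403]
 [ 0.4702 -0.3137  0.0854]]
scene [[321.9427 201.4008]
 [287.8275 195.1908]
 [268.933  168.8688]
 [300.8174 175.8866]]
z fixed [ 0.5748 -0.244   1.3605] 77.95006208638975 [-0.3991 -0.5644 -0.9334  0.0875  0.5855  0.0291  0.7542  0.4131]
lug tip [0.5033 0.029  0.02  ]
bar end [ 0.5367 -0.0606  0.02  ]
bushing [ 0.4251 -0.0025  0.022 ]
```

View pics/ov.png

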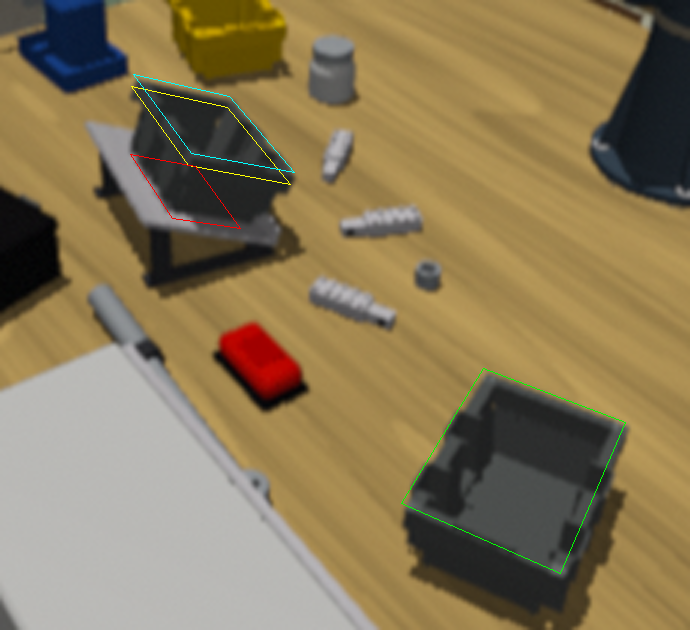

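The overlay fits. The lower tote is at about (0.592, 0.279) with its x axis at 23°. Its columns sit nearer the far end, so that is the bar end. The rack tote is at about (0.576, -0.245) with its x axis at 78°. The footpeg's mid point is about (0.5235, -0.025), and its 96 mm measured length agrees with the 94 mm given.

```bash
cat > go.py <<'E'
from h import *
from scipy.spatial.transform import Rotation as R
np.set_printoptions(precision=3,suppress=True)
def down(yaw):
    c,s=np.cos(np.radians(yaw)),np.sin(np.radians(yaw)); return np.array([[c,s,0],[s,-c,0],[0,0,-1.]])
def to(p,M,base=None):
    st=bot.read_state(); P,Q=(st['position'],st['tcp_rot']) if base is None else base
    o=Q.T@(np.array(p)-P)*100; r=R.from_matrix(Q.T@M).as_rotvec(degrees=True)
    print('offset',o,'rot',r,'rows',max(np.linalg.norm(o)/5,np.linalg.norm(r)/8.59)); return np.array(p),M
E
python3 - <<'E'
from go import *
b=to([.5235,-.025,.25],down(20.4)); to([.5235,-.025,.074],down(20.4),b)
E
```

```text
offset [-41.641  48.119   4.201] rot [ 0.023  0.11  43.484] rows 12.754733010751805
offset [ 0.   0.  17.6] rot [0. 0. 0.] rows 3.5199999999999996
```

Call:
arm_command(
  targets=[
    {"offset":[-4,4.6,0.4],"rot":[0,0.1,5],"gripper":0.3},
    {"offset":[-8,9.2,0.8],"rot":[0,0.1,10],"gripper":0.3},
    {"offset":[-12,13.8,1.2],"rot":[0,0.1,15],"gripper":0.3},
    {"offset":[-16,18.4,1.6],"rot":[0,0.1,20],"gripper":0.3},
    {"offset":[-20,23,2],"rot":[0,0.1,25],"gripper":0.3},
    {"offset":[-24,27.6,2.4],"rot":[0,0.1,30],"gripper":0.3},
    {"offset":[-28,32.2,2.8],"rot":[0,0.1,36],"gripper":0.3},
    {"offset":[-30,34.5,3],"rot":[0,0.1,43],"gripper":0.3},
  ],
)

```text
time_s: 0.9
position: [0.4305, 0.1915, 0.2658]
tcp_rot: [[0.936, 0.352, 0.001], [0.352, -0.936, 0.001], [0.001, -0.001, -1.0]]
force: [0.5, 0.3, -0.2]
opening: 0.701
```

Run:
```python
from go import *
print(bot.read_state()['joint_positions'])
b=to([.5235,-.025,.17],down(20.4)); to([.5235,-.025,.074],down(20.4),b)
```

```text
[ 10.334  20.702 105.319   0.067  53.908 -10.33 ]
offset [ 1.065 23.55   9.568] rot [-0.041 -0.079  0.225] rows 5.088417297287895
offset [0.  0.  9.6] rot [0. 0. 0.] rows 1.9200000000000004
```

Call:
arm_command(
  targets=[
    {"offset":[0,0,0],"rot":[0,0,0],"gripper":0.3},
    {"offset":[0,0,0],"rot":[0,0,0],"gripper":0.3},
    {"offset":[0,0,0],"rot":[0,0,0],"gripper":0.3},
  ],
)

```text
time_s: 1.2
position: [0.4296, 0.1941, 0.2659]
tcp_rot: [[0.934, 0.358, 0.0], [0.358, -0.934, 0.001], [0.001, -0.001, -1.0]]
force: [-1.5, 0.3, 0.5]
opening: 0.701
```

Run:
```python
from go import *
print(bot.read_state()['qvel'])
b=to([.5235,-.025,.17],down(20.4)); to([.5235,-.025,.074],down(20.4),b)
```

```text
[ 1.609 -0.142 -0.112 -0.186 -0.195  0.01 ]
offset [ 0.927 23.83   9.562] rot [-0.069 -0.046  0.551] rows 5.1386619318221385
offset [0.  0.  9.6] rot [0. 0. 0.] rows 1.9200000000000004
```

Call:
arm_command(
  targets=[
    {"offset":[0.2,4,1.6],"rot":[0,0,0.5],"gripper":0.3},
    {"offset":[0.4,8,3.2],"rot":[0,0,0.5],"gripper":0.3},
    {"offset":[0.6,12,4.8],"rot":[0,0,0.5],"gripper":0.3},
    {"offset":[0.8,16,6.4],"rot":[0,0,0.5],"gripper":0.3},
    {"offset":[0.9,20,8],"rot":[0,0,0.5],"gripper":0.3},
    {"offset":[0.93,23.8,9.6],"rot":[0,0,0.5],"gripper":0.3},
    {"offset":[0.93,23.8,9.6],"rot":[0,0,0.5],"gripper":0.3},
    {"offset":[0.93,23.8,9.6],"rot":[0,0,0.5],"gripper":0.3},
  ],
)

```text
time_s: 2.0
position: [0.5236, -0.0242, 0.1694]
tcp_rot: [[0.937, 0.349, -0.0], [0.349, -0.937, 0.002], [0.0, -0.002, -1.0]]
force: [0.6, -0.4, -0.7]
opening: 0.699
```

Call:
arm_command(
  targets=[
    {"offset":[0,0,0],"rot":[0,0,0],"gripper":0.3},
    {"offset":[0,0,0],"rot":[0,0,0],"gripper":0.3},
  ],
)

```text
time_s: 2.2
position: [0.5234, -0.0235, 0.1705]
tcp_rot: [[0.936, 0.351, 0.001], [0.351, -0.936, 0.001], [0.002, -0.001, -1.0]]
force: [-0.3, 1.7, -0.2]
opening: 0.696
```

Run:
```python
from go import *
b=to([.5235,-.025,.073],down(20.4))
s=snap('scene','s1'); t=snap('top','t1')
# crop both
a=cv2.resize(s['frame'][180:270,290:410,::-1],None,fx=5,fy=5,interpolation=cv2.INTER_CUBIC)
cv2.imwrite('pics/s1a.png',a)
print(proj(s,[[.5235,-.025,.1-.0],[.5235,-.025,.01]]))
```

```text
offset [-0.058  0.15   9.748] rot [-0.044 -0.097  0.158] rows 1.9497896218570887
[[340.823 216.522]
 [339.331 239.383]]
```

View pics/s1a.png

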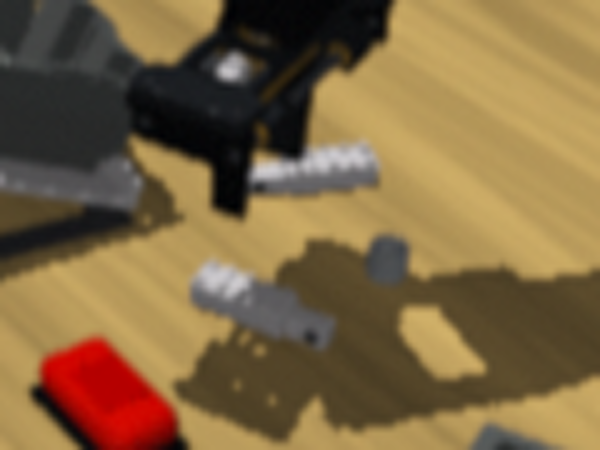

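The open fingers straddle the footpeg: tip midpoint at about (342,216), and the peg at (339,240) in the scene view, as predicted. Next I descend and grip.

Call:
arm_command(
  targets=[
    {"offset":[0,0.1,3.5],"rot":[0,-0.1,0.1],"gripper":0.3},
    {"offset":[0,0.1,7],"rot":[0,-0.1,0.1],"gripper":0.3},
    {"offset":[-0.05,0.1,9.0],"rot":[0,-0.1,0.1],"gripper":0.3},
    {"offset":[-0.05,0.1,9.6],"rot":[0,-0.1,0.1],"gripper":0.3},
    {"offset":[-0.05,0.1,9.6],"rot":[0,-0.1,0.1],"gripper":0.3},
    {"offset":[-0.05,0.1,9.6],"rot":[0,-0.1,0.1],"gripper":1},
    {"offset":[-0.05,0.1,9.6],"rot":[0,-0.1,0.1],"gripper":1},
    {"offset":[-0.05,0.1,9.6],"rot":[0,-0.1,0.1],"gripper":1},
  ],
)

```text
time_s: 3.1
position: [0.5245, -0.0266, 0.0751]
tcp_rot: [[0.938, 0.347, 0.002], [0.347, -0.938, -0.0], [0.002, 0.001, -1.0]]
force: [-0.6, -0.2, -0.2]
opening: 0.507
```

Call:
arm_command(
  targets=[
    {"offset":[0,0,0],"rot":[0,0,0],"gripper":1},
    {"offset":[0,0,0],"rot":[0,0,0],"gripper":1},
    {"offset":[0,0,0],"rot":[0,0,0],"gripper":1},
    {"offset":[0,0,0],"rot":[0,0,0],"gripper":1},
  ],
)

```text
time_s: 3.5
position: [0.525, -0.0267, 0.0745]
tcp_rot: [[0.938, 0.346, 0.002], [0.346, -0.938, -0.0], [0.002, 0.001, -1.0]]
force: [1.3, 1.1, 4.2]
opening: 0.296
```

Run:
```python
from go import *
st=bot.read_state();P=st['position'];print(P,st['opening'])
b=to([P[0],P[1],.2],down(20.4)); 
c=to([.592,.279,.2],down(-66.5),b); to([.592,.279,.092],down(-66.5),c)
```

```text
[ 0.525 -0.027  0.074] 0.29605047978195087
offset [  0.028   0.01  -12.551] rot [ 0.047 -0.127 -0.133] rows 2.5101346509705134
offset [ 16.939 -26.317   0.   ] rot [ 0.   0.  86.9] rows 10.11641443538999
offset [ 0.   0.  10.8] rot [0. 0. 0.] rows 2.16
```

It is gripped: 0.296 × 87 = 25.8 mm, against a 26 mm bar. Lift and carry.

Call:
arm_command(
  targets=[
    {"offset":[0,0,-3],"rot":[0,0,0],"gripper":1},
    {"offset":[0,0,-7],"rot":[0,0,0],"gripper":1},
    {"offset":[0,0,-11],"rot":[0,0,0],"gripper":1},
    {"offset":[1.5,-2.5,-12.5],"rot":[0,0,8],"gripper":1},
    {"offset":[3.6,-5.6,-12.5],"rot":[0,0,16],"gripper":1},
    {"offset":[5.6,-8.7,-12.5],"rot":[0,0,24],"gripper":1},
    {"offset":[7.6,-11.8,-12.5],"rot":[0,0,32],"gripper":1},
    {"offset":[9.6,-14.9,-12.5],"rot":[0,0,40],"gripper":1},
  ],
)

```text
time_s: 4.3
position: [0.5612, 0.1477, 0.1981]
tcp_rot: [[0.939, -0.343, -0.004], [-0.343, -0.939, -0.0], [-0.004, 0.001, -1.0]]
force: [0.8, -0.3, -2.3]
opening: 0.294
```

Call:
arm_command(
  targets=[
    {"offset":[0,0,0],"rot":[0,0,0],"gripper":1},
    {"offset":[0,0,0],"rot":[0,0,0],"gripper":1},
  ],
)

```text
time_s: 4.5
position: [0.5611, 0.1471, 0.198]
tcp_rot: [[0.943, -0.334, -0.004], [-0.334, -0.943, -0.0], [-0.003, 0.001, -1.0]]
force: [-1.0, 0.1, -1.5]
opening: 0.296
```

Run:
```python
from go import *
st=bot.read_state();P=st['position'];print(P,st['opening'])
to([.592,.279,.2],down(-66.5));
```

```text
[0.561 0.147 0.198] 0.29567723424381276
offset [ -1.49  -13.463  -0.215] rot [ 0.157  0.144 46.986] rows 5.4698938541646545
```

Call:
arm_command(
  targets=[
    {"offset":[-0.2,-2.2,-0.2],"rot":[0,0,8],"gripper":1},
    {"offset":[-0.5,-4.5,-0.2],"rot":[0,0,16],"gripper":1},
    {"offset":[-0.8,-6.8,-0.2],"rot":[0,0,24],"gripper":1},
    {"offset":[-1,-9,-0.2],"rot":[0,0,32],"gripper":1},
    {"offset":[-1.2,-11.2,-0.2],"rot":[0,0,40],"gripper":1},
    {"offset":[-1.5,-13.5,-0.2],"rot":[0.1,0.1,47],"gripper":1},
    {"offset":[-1.5,-13.5,-0.2],"rot":[0.1,0.1,47],"gripper":1},
    {"offset":[-1.5,-13.5,-0.2],"rot":[0.1,0.1,47],"gripper":1},
  ],
)

```text
time_s: 5.3
position: [0.593, 0.2773, 0.2002]
tcp_rot: [[0.397, -0.918, -0.001], [-0.918, -0.397, -0.001], [0.001, 0.001, -1.0]]
force: [0.6, -0.8, -1.5]
opening: 0.294
```

Call:
arm_command(
  targets=[
    {"offset":[0,0,0],"rot":[0,0,0],"gripper":1},
    {"offset":[0,0,0],"rot":[0,0,0],"gripper":1},
  ],
)

```text
time_s: 5.5
position: [0.5935, 0.2771, 0.2008]
tcp_rot: [[0.395, -0.919, 0.001], [-0.919, -0.395, -0.0], [0.0, -0.001, -1.0]]
force: [0.8, -0.2, -1.7]
opening: 0.295
```

Run:
```python
from go import *
print(bot.read_state()['position'])
to([.592,.279,.089],down(-66.5));
```

```text
[0.593 0.277 0.201]
offset [-0.236  0.068 11.181] rot [-0.035 -0.022 -0.257] rows 2.2368310589670437
```

Call:
arm_command(
  targets=[
    {"offset":[-0.2,0,3],"rot":[0,0,0],"gripper":1},
    {"offset":[-0.2,0,6],"rot":[0,0,0],"gripper":1},
    {"offset":[-0.2,0,9],"rot":[0,0,0],"gripper":1},
    {"offset":[-0.2,0,11.2],"rot":[0,0,0],"gripper":1},
    {"offset":[-0.2,0,11.2],"rot":[0,0,0],"gripper":1},
    {"offset":[-0.2,0,11.2],"rot":[0,0,0],"gripper":1},
    {"offset":[-0.2,0,11.2],"rot":[0,0,0],"gripper":0.52},
    {"offset":[-0.2,0,11.2],"rot":[0,0,0],"gripper":0.52},
  ],
)

```text
time_s: 6.3
position: [0.5946, 0.2808, 0.0913]
tcp_rot: [[0.395, -0.919, 0.006], [-0.919, -0.395, 0.002], [0.001, -0.006, -1.0]]
force: [0.2, 0.3, 0.2]
opening: 0.4
```

Call:
arm_command(
  targets=[
    {"offset":[0,0,0],"rot":[0,0,0],"gripper":0.52},
    {"offset":[0,0,0],"rot":[0,0,0],"gripper":0.52},
    {"offset":[0,0,0],"rot":[0,0,0],"gripper":0.52},
    {"offset":[0,0,-4],"rot":[0,0,0],"gripper":0.52},
    {"offset":[0,0,-8],"rot":[0,0,0],"gripper":0.52},
    {"offset":[0,0,-12],"rot":[0,0,0],"gripper":0.52},
    {"offset":[0,0,-16],"rot":[0,0,0],"gripper":0.52},
    {"offset":[0,0,-16],"rot":[0,0,0],"gripper":0.52},
  ],
)

```text
time_s: 7.1
position: [0.5961, 0.2816, 0.2562]
tcp_rot: [[0.396, -0.918, 0.015], [-0.918, -0.396, 0.004], [0.002, -0.016, -1.0]]
force: [0.8, -0.2, -0.3]
opening: 0.48
```

```bash
cat > up.py <<'E'
from go import *
# upper pose estimate
yaw=77.95; O=np.array([.576,-.2445,.052])
U=(R.from_euler('z',yaw,degrees=True)*R.from_euler('x',-25,degrees=True)).as_matrix()
M=U@np.diag([-1,1,-1.])      # tool x=-tote x, z=-tote z
G=O+U@np.array([.084,0,.075-.010])   # grasp point 10 mm below the rim
tcp=lambda d: G-M[:,2]*(.051+d)
E
python3 - <<'E'
from up import *
s=snap('scene','s2');t=snap('top','t2')
print(bot.read_state()['position'],G,tcp(0),tcp(.1))
a=to(tcp(.12)+[0,0,.06],M); b=to(tcp(.12),M,a)
E
```

```text
[0.593 0.281 0.25 ] [ 0.567 -0.157  0.111] [ 0.546 -0.152  0.157] [ 0.504 -0.143  0.248]
offset [34.933 25.572 -7.642] rot [23.929  7.755 34.755] rows 8.792265051671308
offset [0.    2.536 5.438] rot [0. 0. 0.] rows 1.1999999999999997
```

Call:
arm_command(
  targets=[
    {"offset":[3.6,2.6,-3],"rot":[2.4,0.8,3.5],"gripper":0.3},
    {"offset":[7.2,5.2,-5],"rot":[4.8,1.6,7],"gripper":0.3},
    {"offset":[10.8,7.9,-7.6],"rot":[7.4,2.4,10.7],"gripper":0.2},
    {"offset":[14.4,10.5,-7.6],"rot":[9.9,3.2,14.3],"gripper":0.2},
    {"offset":[18,13.2,-7.6],"rot":[12.3,4,17.9],"gripper":0.1},
    {"offset":[21.6,15.8,-7.6],"rot":[14.8,4.8,21.5],"gripper":0},
    {"offset":[25.2,18.4,-7.6],"rot":[17.3,5.6,25.1],"gripper":0},
    {"offset":[28.8,21.1,-7.6],"rot":[19.7,6.4,28.7],"gripper":0},
  ],
)

```text
time_s: 8.0
position: [0.5111, -0.0687, 0.3228]
tcp_rot: [[-0.106, -0.932, 0.345], [-0.994, 0.093, -0.055], [0.019, -0.349, -0.937]]
force: [1.1, 0.1, 0.0]
opening: 0.98
```

Call:
arm_command(
  targets=[
    {"offset":[0,0,0],"rot":[0,0,0],"gripper":0},
    {"offset":[0,0,0],"rot":[0,0,0],"gripper":0},
  ],
)

```text
time_s: 8.2
position: [0.5116, -0.0682, 0.323]
tcp_rot: [[-0.106, -0.933, 0.344], [-0.994, 0.093, -0.055], [0.019, -0.347, -0.937]]
force: [-1.2, -0.1, -0.2]
opening: 0.999
```

Run:
```python
from up import *
a=to(tcp(.10),M); st=bot.read_state();print(st['joint_positions'],st['position'])
t=load('t2');s=load('s2')
a=cv2.resize(t['frame'][140:230,130:215,::-1],None,fx=6,fy=6,interpolation=cv2.INTER_CUBIC)
cv2.imwrite('pics/t2a.png',a)
```

```text
offset [7.396 2.603 7.216] rot [4.601 1.287 5.916] rows 2.131121856093044
[-22.139  14.131 107.033   7.171  39.177  68.983] [ 0.512 -0.068  0.323]
```

View pics/t2a.png

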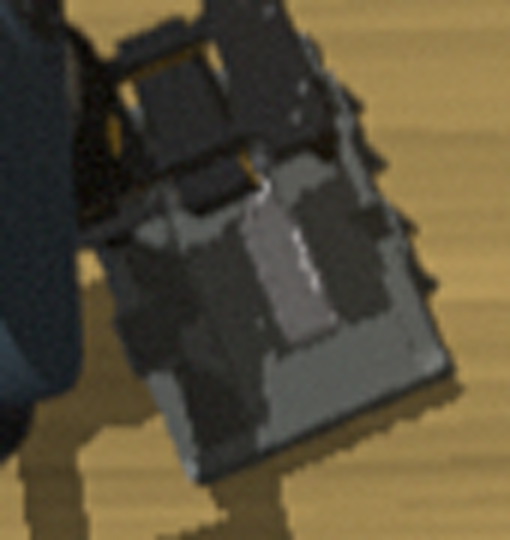

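The footpeg lies free, aligned inside the lower tote (crop (290,270)), and the tote has not moved. Now to the rack tote's bar end.

Call:
arm_command(
  targets=[
    {"offset":[2,0.7,1.5],"rot":[1.2,0.3,1.5],"gripper":0},
    {"offset":[4,1.4,3],"rot":[2.3,0.6,3],"gripper":0},
    {"offset":[6,2.1,5],"rot":[3.5,1,4.5],"gripper":0},
    {"offset":[7.4,2.6,7.2],"rot":[4.6,1.3,5.9],"gripper":0},
    {"offset":[7.4,2.6,7.2],"rot":[4.6,1.3,5.9],"gripper":0},
    {"offset":[7.4,2.6,7.2],"rot":[4.6,1.3,5.9],"gripper":0},
    {"offset":[7.4,2.6,7.2],"rot":[4.6,1.3,5.9],"gripper":0},
  ],
)

```text
time_s: 8.9
position: [0.5065, -0.1416, 0.2503]
tcp_rot: [[-0.203, -0.886, 0.418], [-0.979, 0.183, -0.088], [0.001, -0.427, -0.904]]
force: [0.6, 0.4, -0.2]
opening: 0.998
```

Run:
```python
from up import *
st=bot.read_state();print(st['position'])
a=to(tcp(0.05),M);to(tcp(0),M,a)
s=snap('scene','s3')
P=st['position'];Q=st['tcp_rot']
tips=P+Q[:,2]*.070+np.outer([-.0435,.0435],Q[:,0])
print('tips',proj(s,tips),'band',proj(s,[O+U@[.084,0,.075],O+U@[.089,.065,.075],O+U@[.089,-.065,.075]]))
cv2.imwrite('pics/s3a.png',cv2.resize(s['frame'][120:230,240:360,::-1],None,fx=6,fy=6,interpolation=cv2.INTER_CUBIC)[:600])
```

```text
[ 0.507 -0.142  0.25 ]
offset [0.221 0.303 5.154] rot [-0.274  0.06   0.321] rows 1.0334404593953503
offset [-0. -0.  5.] rot [0. 0. 0.] rows 1.0
tips [[319.952 182.857]
 [308.194 169.672]] band [[305.348 195.732]
 [322.552 199.607]
 [288.363 193.267]]
```

View pics/s3a.png

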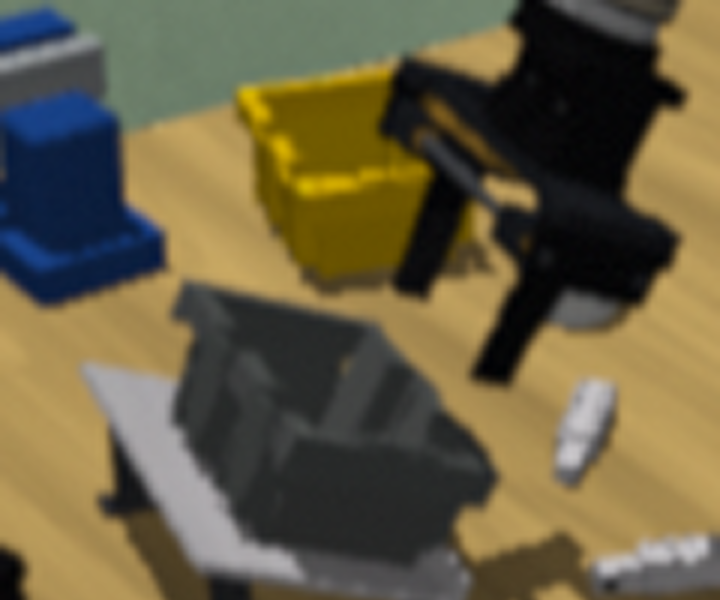

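Predicted and observed points agree within 1.5 px: fingertips at (490,380) and (410,290) in the crop, rim corners at (495,475) and (285,445). Descending along the tote's axis to grip the band.

Call:
arm_command(
  targets=[
    {"offset":[0.2,0.3,2.5],"rot":[-0.3,0,0.3],"gripper":0},
    {"offset":[0.2,0.3,5],"rot":[-0.3,0,0.3],"gripper":0},
    {"offset":[0.2,0.3,7],"rot":[-0.3,0,0.3],"gripper":0},
    {"offset":[0.2,0.3,8.6],"rot":[-0.3,0,0.3],"gripper":0},
    {"offset":[0.2,0.3,9.6],"rot":[-0.3,0,0.3],"gripper":0},
    {"offset":[0.2,0.3,10.1],"rot":[-0.3,0,0.3],"gripper":0},
    {"offset":[0.2,0.3,10.1],"rot":[-0.3,0,0.3],"gripper":0},
    {"offset":[0.2,0.3,10.1],"rot":[-0.3,0,0.3],"gripper":0.3},
  ],
)

```text
time_s: 9.75
position: [0.5452, -0.1529, 0.1578]
tcp_rot: [[-0.21, -0.886, 0.413], [-0.978, 0.19, -0.088], [-0.001, -0.423, -0.906]]
force: [0.4, 0.5, 0.4]
opening: 0.963
```

Call:
arm_command(
  targets=[
    {"offset":[0,0,0],"rot":[0,0,0],"gripper":0.75},
    {"offset":[0,0,0],"rot":[0,0,0],"gripper":0.75},
    {"offset":[0,0,0],"rot":[0,0,0],"gripper":0.75},
    {"offset":[0,0,0],"rot":[0,0,0],"gripper":0.75},
    {"offset":[0,0,0],"rot":[0,0,0],"gripper":0.75},
  ],
)

```text
time_s: 10.25
position: [0.5449, -0.1533, 0.1572]
tcp_rot: [[-0.211, -0.886, 0.412], [-0.978, 0.191, -0.088], [-0.001, -0.422, -0.907]]
force: [0.4, 0.1, -0.5]
opening: 0.537
```

Run:
```python
from up import *
a=to(tcp(0),M); print(bot.read_state())
```

```text
offset [-0.126 -0.039  0.02 ] rot [ 0.052 -0.003 -0.126] rows 0.026775412757967215
{'time_s': 10.25, 'joint_positions': array([-30.242,  34.271, 112.038,  37.827,  12.394,  36.359]), 'qvel': array([ 0.02 ,  0.178, -0.016,  0.021, -0.017,  0.047]), 'tau': array([  0.008, -37.77 ,  -8.297,   0.293,  -0.909,   0.016]), 'position': array([ 0.545, -0.153,  0.157]), 'tcp_rot': array([[-0.211, -0.886,  0.412],
       [-0.978,  0.191, -0.088],
       [-0.001, -0.422, -0.907]]), 'force': array([ 0.362,  0.127, -0.549]), 'moment': array([ 0.017,  0.396, -0.022]), 'opening': 0.5372189064574693}
```

Call:
arm_command(
  targets=[
    {"offset":[-0.1,0,0],"rot":[0,0,0],"gripper":1},
    {"offset":[-0.1,0,0],"rot":[0,0,0],"gripper":1},
    {"offset":[-0.1,0,0],"rot":[0,0,0],"gripper":1},
    {"offset":[-0.1,0,0],"rot":[0,0,0],"gripper":1},
    {"offset":[-0.1,0,0],"rot":[0,0,0],"gripper":1},
    {"offset":[-0.1,0,0],"rot":[0,0,0],"gripper":1},
    {"offset":[-0.1,0,0],"rot":[0,0,0],"gripper":1},
    {"offset":[-0.1,0,0],"rot":[0,0,0],"gripper":1},
  ],
)

```text
time_s: 11.05
position: [0.545, -0.1521, 0.1571]
tcp_rot: [[-0.211, -0.886, 0.412], [-0.978, 0.191, -0.088], [-0.001, -0.422, -0.907]]
force: [-1.9, 0.4, 1.7]
opening: 0.126
```

Run:
```python
from up import *
st=bot.read_state();P=st['position'];print(st['opening']*87,st['force'],P)
b=to(P+[0,0,.1],st['tcp_rot']); 
# target above lower: upright, tool x yaw 23.5; grasp pt = lower centre + 84mm along tote x(-156.5)
L=np.array([.592,.279]);yl=23.5
g=L-.084*np.array([np.cos(np.radians(yl)),np.sin(np.radians(yl))]);print(g)
c=to([.545,-.153,.33],down(-102),b); d=to([g[0],g[1],.33],down(yl),c)
```

```text
10.959429344803167 [-1.893  0.378  1.745] [ 0.545 -0.152  0.157]
offset [-0.01  -4.215 -9.068] rot [0. 0. 0.] rows 2.000000000000001
[0.515 0.246]
offset [ 0.082 -3.093 -6.605] rot [-24.93    0.024  -0.166] rows 2.9022893514164094
offset [-38.355  11.223   0.   ] rot [  -0.    -0.  -125.5] rows 14.610011641443538
```

Call:
arm_command(
  targets=[
    {"offset":[0,-0.4,-0.9],"rot":[0,0,0],"gripper":1},
    {"offset":[0,-0.9,-2],"rot":[0,0,0],"gripper":1},
    {"offset":[0,-1.7,-3.6],"rot":[0,0,0],"gripper":1},
    {"offset":[0,-2.5,-5.4],"rot":[0,0,0],"gripper":1},
    {"offset":[0,-3.4,-7.3],"rot":[0,0,0],"gripper":1},
    {"offset":[0,-4.2,-9.1],"rot":[0,0,0],"gripper":1},
    {"offset":[0,-4.2,-9.1],"rot":[0,0,0],"gripper":1},
    {"offset":[0,-4.2,-9.1],"rot":[0,0,0],"gripper":1},
  ],
)

```text
time_s: 11.85
position: [0.5443, -0.152, 0.2567]
tcp_rot: [[-0.211, -0.887, 0.411], [-0.978, 0.192, -0.087], [-0.002, -0.421, -0.907]]
force: [-0.6, 0.6, -2.0]
opening: 0.114
```

Run:
```python
from up import *
st=bot.read_state();P=st['position'];print(st['opening']*87,st['force'],st['moment'],P)
b=to([.545,-.153,.33],down(-102))
```

```text
9.918908035630286 [-0.649  0.585 -1.988] [0.241 0.526 0.02 ] [ 0.544 -0.152  0.257]
offset [ 0.077 -3.161 -6.616] rot [-24.867   0.057  -0.173] rows 2.8949639907755644
```

Lifted, with 9.9 mm between the fingers and about 1.9 N of weight. Level it now.

Call:
arm_command(
  targets=[
    {"offset":[0,-0.6,-1.3],"rot":[-4,0,0],"gripper":1},
    {"offset":[0,-1.3,-2.6],"rot":[-9,0,0],"gripper":1},
    {"offset":[0,-1.9,-4],"rot":[-14,0,0],"gripper":1},
    {"offset":[0,-2.5,-5.3],"rot":[-19,0,0],"gripper":1},
    {"offset":[0.1,-3.2,-6.6],"rot":[-24.9,0,-0.2],"gripper":1},
    {"offset":[0.1,-3.2,-6.6],"rot":[-24.9,0,-0.2],"gripper":1},
    {"offset":[0.1,-3.2,-6.6],"rot":[-24.9,0,-0.2],"gripper":1},
    {"offset":[0.1,-3.2,-6.6],"rot":[-24.9,0,-0.2],"gripper":1},
  ],
)

```text
time_s: 12.65
position: [0.5444, -0.1528, 0.3284]
tcp_rot: [[-0.207, -0.978, -0.002], [-0.978, 0.207, 0.002], [-0.002, 0.002, -1.0]]
force: [-1.1, 0.0, -2.4]
opening: 0.114
```

Run:
```python
from up import *
st=bot.read_state();P=st['position'];print(st['opening']*87,st['joint_positions'],P)
b=to([.54,.04,.33],down(-40)); b=to([.515,.246,.33],down(23.5),b)
```

```text
9.911753005939689 [-27.029  23.308  88.251   0.069  68.602  74.914] [ 0.544 -0.153  0.328]
offset [-18.772   4.427  -0.115] rot [  0.069   0.168 -61.968] rows 7.213960549064439
offset [-15.157 -14.174   0.   ] rot [  0.    0.  -63.5] rows 7.392316647264262
```

Call:
arm_command(
  targets=[
    {"offset":[-1.8,0.4,0],"rot":[0,0,-6],"gripper":1},
    {"offset":[-4.2,1,0],"rot":[0,0,-14],"gripper":1},
    {"offset":[-6.6,1.6,0],"rot":[0,0,-22],"gripper":1},
    {"offset":[-9,2.2,0],"rot":[0,0,-30],"gripper":1},
    {"offset":[-11.4,2.7,0],"rot":[0,0,-38],"gripper":1},
    {"offset":[-13.8,3.3,0],"rot":[0,0,-46],"gripper":1},
    {"offset":[-16.3,3.9,0],"rot":[0,0,-54],"gripper":1},
    {"offset":[-18.8,4.4,0],"rot":[0.1,0.1,-62],"gripper":1},
  ],
)

```text
time_s: 13.45
position: [0.54, 0.0405, 0.3293]
tcp_rot: [[0.77, -0.638, 0.001], [-0.638, -0.77, -0.0], [0.001, -0.0, -1.0]]
force: [0.7, -0.4, -2.5]
opening: 0.118
```

Call:
arm_command(
  targets=[
    {"offset":[0,0,0],"rot":[0,0,0],"gripper":1},
    {"offset":[0,0,0],"rot":[0,0,0],"gripper":1},
    {"offset":[0,0,0],"rot":[0,0,0],"gripper":1},
  ],
)

```text
time_s: 13.75
position: [0.5411, 0.039, 0.33]
tcp_rot: [[0.766, -0.643, 0.002], [-0.643, -0.766, -0.001], [0.002, -0.0, -1.0]]
force: [0.3, 0.2, -1.5]
opening: 0.118
```

Run:
```python
from up import *
st=bot.read_state();P=st['position'];print(st['opening']*87,st['joint_positions'],P)
b=to([.515,.246,.29],down(23.5))
```

```text
10.301974116741913 [-7.663 21.268 91.429 -0.06  67.193 32.399] [0.541 0.039 0.33 ]
offset [-15.326 -14.17    3.969] rot [  0.057  -0.117 -63.539] rows 7.396898865107756
```

Call:
arm_command(
  targets=[
    {"offset":[-1.9,-1.8,0.5],"rot":[0,0,-8],"gripper":1},
    {"offset":[-3.8,-3.6,1],"rot":[0,0,-16],"gripper":1},
    {"offset":[-5.7,-5.3,1.5],"rot":[0,0,-24],"gripper":1},
    {"offset":[-7.7,-7.1,2],"rot":[0,0,-32],"gripper":1},
    {"offset":[-9.6,-8.9,2.5],"rot":[0,0,-40],"gripper":1},
    {"offset":[-11.5,-10.7,3],"rot":[0,0,-48],"gripper":1},
    {"offset":[-13.4,-12.4,3.5],"rot":[0,0,-56],"gripper":1},
    {"offset":[-15.3,-14.2,4],"rot":[0,0,-63.5],"gripper":1},
  ],
)

```text
time_s: 14.55
position: [0.5159, 0.2463, 0.2898]
tcp_rot: [[0.916, 0.402, 0.003], [0.402, -0.916, -0.002], [0.002, 0.003, -1.0]]
force: [0.0, 0.6, -2.2]
opening: 0.119
```

Call:
arm_command(
  targets=[
    {"offset":[0,0,0],"rot":[0,0,0],"gripper":1},
    {"offset":[0,0,0],"rot":[0,0,0],"gripper":1},
    {"offset":[0,0,0],"rot":[0,0,0],"gripper":1},
  ],
)

```text
time_s: 14.85
position: [0.5161, 0.2454, 0.2903]
tcp_rot: [[0.918, 0.397, 0.003], [0.397, -0.918, -0.002], [0.002, 0.003, -1.0]]
force: [-0.2, -0.0, -2.1]
opening: 0.116
```

Run:
```python
from up import *
st=bot.read_state();P=st['position'];print(st['opening']*87,P,st['tcp_rot'])
s=snap('scene','s4');t=snap('top','t4')
Q=st['tcp_rot']
# predicted upper rim corners in tool frame: z= .051-.010 from TCP, x tool from -.005 to .173
C=np.array([[-.005,.065,.041],[-.005,-.065,.041],[.173,-.065,.041],[.173,.065,.041]])
B=P+C@Q.T; print('rim z',B[:,2])
im=[]
for c,(x0,y0) in((s,(320,200)),(t,(110,110))):
    k=cv2.resize(c['frame'][y0:y0+140,x0:x0+130,::-1],None,fx=3,fy=3,interpolation=cv2.INTER_CUBIC)
    q=((proj(c,B)-[x0,y0]+.5)*3).astype(int); cv2.polylines(k,[q.reshape(-1,1,2)],True,(0,255,0),1)
    for z in(B-Q[:,2]*-.075,):
        pass
    im.append(k)
cv2.imwrite('pics/both4.png',np.hstack(im))
```

```text
10.052760439438911 [0.516 0.245 0.29 ] [[ 0.918  0.397  0.003]
 [ 0.397 -0.918 -0.002]
 [ 0.002  0.003 -1.   ]]
rim z [0.249 0.249 0.249 0.25 ]
```

View pics/both4.png

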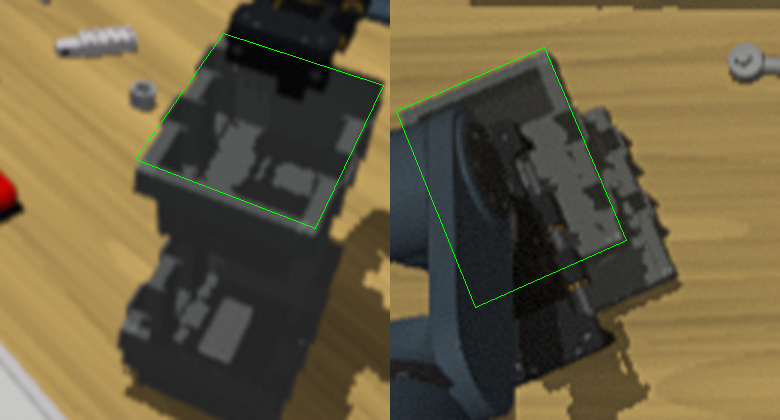

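Run:
```python
from up import *
b=to([.5147,.2452,.203],down(23.5))
```

```text
offset [-0.168 -0.064  8.748] rot [ 0.14 -0.14 -0.1 ] rows 1.750032806380262
```

Call:
arm_command(
  targets=[
    {"offset":[-0.1,0,2],"rot":[0.1,-0.1,0],"gripper":1},
    {"offset":[-0.1,0,4],"rot":[0.1,-0.1,0],"gripper":1},
    {"offset":[-0.1,0,6],"rot":[0.1,-0.1,0],"gripper":1},
    {"offset":[-0.1,0,7.5],"rot":[0.1,-0.1,0],"gripper":1},
    {"offset":[-0.1,0,8.5],"rot":[0.1,-0.1,0],"gripper":1},
    {"offset":[-0.1,0,8.7],"rot":[0.1,-0.1,0],"gripper":1},
    {"offset":[-0.1,0,8.7],"rot":[0.1,-0.1,0],"gripper":1},
    {"offset":[-0.1,0,8.7],"rot":[0.1,-0.1,0],"gripper":1},
  ],
)

```text
time_s: 15.75
position: [0.5158, 0.2461, 0.2042]
tcp_rot: [[0.917, 0.399, 0.002], [0.399, -0.917, 0.0], [0.002, 0.001, -1.0]]
force: [-1.2, 0.8, -2.4]
opening: 0.115
```

Run:
```python
from up import *
st=bot.read_state();P=st['position'];Q=st['tcp_rot'];print(st['opening']*87,P,st['force'])
s=snap('scene','s5');t=snap('top','t5')
C=np.array([[-.005,.065,.041],[-.005,-.065,.041],[.173,-.065,.041],[.173,.065,.041]]); B=P+C@Q.T
C0=np.array([[.089,.065,.075],[.089,-.065,.075],[-.089,-.065,.075],[-.089,.065,.075]])
L=C0@R.from_euler('z',23.47,degrees=True).as_matrix().T+[.5917,.2786,0]
im=[]
for c,(x0,y0),w,h in((s,(345,230),100,130),(t,(130,130),90,130)):
    k=cv2.resize(c['frame'][y0:y0+h,x0:x0+w,::-1],None,fx=4.2,fy=4.2,interpolation=cv2.INTER_CUBIC)
    k=np.clip(k.astype(float)*1.6,0,255).astype(np.uint8)
    for X,col in((B,(0,255,0)),(L,(0,0,255))):
        q=((proj(c,X)-[x0,y0]+.5)*4.2).astype(int)
        for p in q: cv2.drawMarker(k,tuple(int(v) for v in p),col,cv2.MARKER_CROSS,9,1)
        print(q.tolist())
    im.append(k)
cv2.imwrite('pics/both5.png',np.hstack(im))
```

```text
10.0459090970348 [0.516 0.246 0.204] [-1.223  0.771 -2.406]
[[191, 36], [402, 109], [309, 317], [72, 220]]
[[282, 427], [59, 329], [174, 140], [374, 215]]
[[284, 278], [89, 365], [-15, 110], [176, 26]]
[[40, 145], [219, 67], [320, 301], [138, 382]]
```

View pics/both5.png

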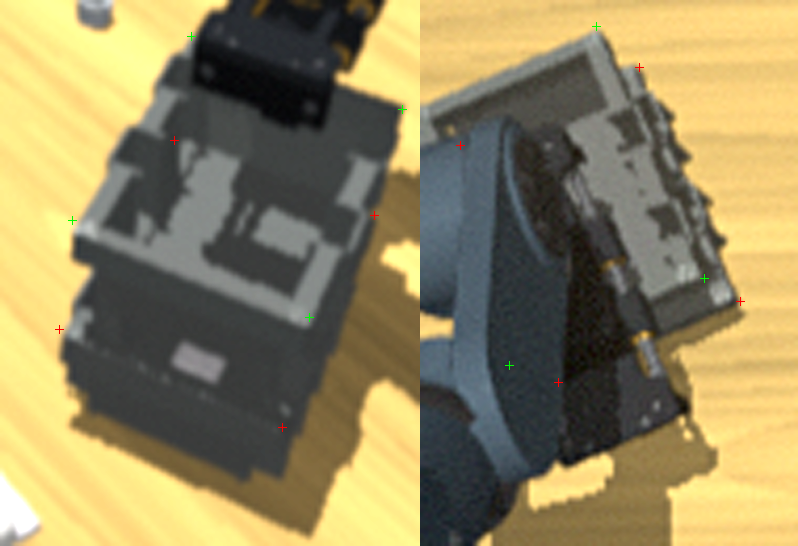

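Run:
```python
from up import *
from scipy.optimize import least_squares
s=load('s5');t=load('t5');S0=load('s0');T0=load('t0')
P=np.array([.516,.246,.2042]);
st=bot.read_state();P=st['position'];Q=st['tcp_rot'];print(P)
C=np.array([[-.005,.065,.041],[-.005,-.065,.041],[.173,-.065,.041],[.173,.065,.041]])
C0=np.array([[.089,.065,.075],[.089,-.065,.075],[-.089,-.065,.075],[-.089,.065,.075]])
uS={3:(75,228),2:(313,322),1:(404,110)}; uT={3:(602,33)}
f=lambda q,x0,y0:np.array(q)/4.2+[x0,y0]-.5
lowT=np.array([[139,164],[181.6,146],[205.6,201.6],[163,220]]); lowS={0:(412.9,331.6),1:(360.8,309.2),2:(388.7,265),3:(433.9,282.9)}
def res(p):
    dU,sag,L,yl,bs,bt=p[:3],p[3],p[4:6],p[6],p[7:9],p[9:11]
    Cu=C.copy(); Cu[:,2]+=sag*Cu[:,0]
    U=P+Cu@Q.T+dU; Lw=C0@R.from_euler('z',yl).as_matrix().T+[L[0],L[1],0]
    a,b=proj(s,U)+bs,proj(t,U)+bt; r=[]
    for k,q in uS.items(): r+=list(a[k]-f(q,345,230))
    for k,q in uT.items(): r+=list(b[k]-f((q[0]-420,q[1]),130,130))
    r+=list((proj(T0,Lw)+bt-lowT+.0).ravel())
    c=proj(S0,Lw)+bs
    for k,q in lowS.items(): r+=list(c[k]-q)
    w=[dU[0]/.003,dU[1]/.003,dU[2]/.004,sag/.02,bs[0]/1,bs[1]/1,bt[0]/1,bt[1]/1]
    return np.r_[np.array(r)/.6,w]
o=least_squares(res,[0,0,0,0,.592,.279,.41]+[0]*4); p=o.x
print('dU',p[:3],'sag',p[3],'L',p[4:6],np.degrees(p[6]),'bias',p[7:]); print(o.fun)
uc=P+Q@[.084,0,.041]+p[:3]; print('upper centre',uc,'minus lower',uc[:2]-p[4:6])
e=R.from_euler('z',p[6]).as_matrix()[:2,:2].T@(uc[:2]-p[4:6]); print('in lower frame',e)
```

```text
[0.516 0.246 0.204]
dU [-0.002 -0.002 -0.   ] sag 0.01952990482829081 L [0.591 0.28 ] 23.310082118121354 bias [ 0.652  1.014  0.511 -0.175]
[ 0.354 -0.712 -0.368  0.285  0.603  0.647  0.274 -0.721  0.325  0.202
  0.173 -0.553 -0.062 -0.096 -1.016  1.272  0.252  1.656 -1.24  -0.007
 -1.899 -1.338  1.906 -1.14  -0.679 -0.526 -0.109  0.976  0.652  1.014
  0.511 -0.175]
upper centre [0.591 0.278 0.163] minus lower [-0.    -0.002]
in lower frame [-0.001 -0.002]
```

The relative misalignment is about 2 mm, within the 5 mm of play. I'll correct it and lower slowly while watching the force.

Call:
arm_command(
  targets=[
    {"offset":[0.05,-0.1,0.2],"rot":[0,0,0],"gripper":1},
    {"offset":[0.1,-0.1,0.5],"rot":[0,0,0],"gripper":1},
    {"offset":[0.1,-0.1,0.8],"rot":[0,0,0],"gripper":1},
    {"offset":[0.1,-0.1,1.1],"rot":[0,0,0],"gripper":1},
    {"offset":[0.1,-0.1,1.3],"rot":[0,0,0],"gripper":1},
    {"offset":[0.1,-0.1,1.5],"rot":[0,0,0],"gripper":1},
    {"offset":[0.1,-0.1,1.5],"rot":[0,0,0],"gripper":1},
  ],
)

```text
time_s: 16.55
position: [0.5156, 0.2474, 0.1882]
tcp_rot: [[0.917, 0.399, 0.0], [0.399, -0.917, -0.0], [0.0, 0.0, -1.0]]
force: [-0.8, 0.5, -1.4]
opening: 0.117
```

Call:
arm_command(
  targets=[
    {"offset":[0,0,0.1],"rot":[0,0,0],"gripper":1},
    {"offset":[0,0,0.2],"rot":[0,0,0],"gripper":1},
    {"offset":[0,0,0.2],"rot":[0,0,0],"gripper":1},
  ],
)

```text
time_s: 16.85
position: [0.5157, 0.2475, 0.1874]
tcp_rot: [[0.917, 0.399, 0.001], [0.399, -0.917, 0.0], [0.001, 0.0, -1.0]]
force: [-1.4, 0.3, 5.7]
opening: 0.117
```

Call:
arm_command(
  targets=[
    {"offset":[0,0,0.1],"rot":[0,0,0],"gripper":1},
    {"offset":[0,0,0.2],"rot":[0,0,0],"gripper":1},
    {"offset":[0,0,0.2],"rot":[0,0,0],"gripper":1},
  ],
)

```text
time_s: 17.15
position: [0.5158, 0.2474, 0.1848]
tcp_rot: [[0.917, 0.399, 0.002], [0.399, -0.917, 0.0], [0.002, 0.001, -1.0]]
force: [-1.7, -0.8, 3.3]
opening: 0.116
```

Call:
arm_command(
  targets=[
    {"offset":[0,0,0.1],"rot":[0,0,0],"gripper":1},
    {"offset":[0,0,0.1],"rot":[0,0,0],"gripper":1},
  ],
)

```text
time_s: 17.35
position: [0.5154, 0.2472, 0.1834]
tcp_rot: [[0.917, 0.399, 0.0], [0.399, -0.917, -0.0], [0.0, 0.0, -1.0]]
force: [-2.5, -1.0, 4.5]
opening: 0.122
```

Call:
arm_command(
  targets=[
    {"offset":[0,0,0.1],"rot":[0,0,0],"gripper":1},
    {"offset":[0,0,0.1],"rot":[0,0,0],"gripper":1},
  ],
)

```text
time_s: 17.55
position: [0.5151, 0.2471, 0.1823]
tcp_rot: [[0.917, 0.399, -0.001], [0.399, -0.917, -0.001], [-0.001, 0.0, -1.0]]
force: [-4.3, -1.0, 6.3]
opening: 0.118
```

Run:
```python
from up import *
st=bot.read_state();print(st['position'],st['force'],st['moment'],st['tcp_rot'])
s=snap('scene','s6')
x0,y0=345,230
k=cv2.resize(s['frame'][y0:y0+120,x0:x0+110,::-1],None,fx=5,fy=5,interpolation=cv2.INTER_CUBIC)
cv2.imwrite('pics/s6a.png',np.clip(k*1.7,0,255).astype(np.uint8))
```

```text
[0.515 0.247 0.182] [-4.323 -1.002  6.305] [-0.271  0.236 -0.046] [[ 0.917  0.399 -0.001]
 [ 0.399 -0.917 -0.001]
 [-0.001  0.    -1.   ]]
```

Call:
arm_command(
  targets=[
    {"offset":[0,0,0.1],"rot":[0,0,0],"gripper":1},
    {"offset":[0,0,0.1],"rot":[0,0,0],"gripper":1},
  ],
)

```text
time_s: 17.8
position: [0.5149, 0.247, 0.1813]
tcp_rot: [[0.917, 0.399, -0.001], [0.399, -0.917, -0.001], [-0.001, 0.0, -1.0]]
force: [-5.1, -2.2, 6.7]
opening: 0.121
```

Run:
```python
from up import *
st=bot.read_state();print(st['position'],st['force'],st['moment'])
```

```text
[0.515 0.247 0.181] [-5.056 -2.154  6.722] [-0.314  0.258 -0.05 ]
```

Call:
arm_command(
  targets=[
    {"offset":[-0.1,0,0],"rot":[0,0,0],"gripper":1},
    {"offset":[-0.2,0,0],"rot":[0,0,0],"gripper":1},
    {"offset":[-0.2,0,0],"rot":[0,0,0],"gripper":1},
  ],
)

```text
time_s: 18.1
position: [0.5147, 0.2469, 0.1817]
tcp_rot: [[0.917, 0.399, 0.003], [0.399, -0.917, 0.001], [0.003, 0.0, -1.0]]
force: [-1.5, -0.2, 5.1]
opening: 0.12
```

Call:
arm_command(
  targets=[
    {"offset":[0,0,0.1],"rot":[0,0,0],"gripper":1},
    {"offset":[0,0,0.1],"rot":[0,0,0],"gripper":1},
  ],
)

```text
time_s: 18.3
position: [0.5144, 0.2468, 0.1806]
tcp_rot: [[0.917, 0.399, 0.002], [0.399, -0.917, 0.0], [0.002, 0.001, -1.0]]
force: [-2.0, -0.9, 6.1]
opening: 0.12
```

Run:
```python
from up import *
st=bot.read_state();print(st['position'],st['force'],st['moment'])
s=snap('scene','s7');t=snap('top','t7')
im=[]
for c,(x0,y0),w,h in((s,(345,240),95,115),(t,(130,135),90,115)):
    k=cv2.resize(c['frame'][y0:y0+h,x0:x0+w,::-1],None,fx=4.2,fy=4.2,interpolation=cv2.INTER_CUBIC)
    im.append(np.clip(k.astype(float)*1.6,0,255).astype(np.uint8))
cv2.imwrite('pics/both7.png',np.hstack(im))
```

```text
[0.514 0.247 0.181] [-1.994 -0.878  6.073] [ 0.021 -0.217 -0.02 ]
```

Call:
arm_command(
  targets=[
    {"offset":[0,0,0.1],"rot":[0,0,0],"gripper":1},
    {"offset":[0,0,0.1],"rot":[0,0,0],"gripper":1},
  ],
)

```text
time_s: 18.6
position: [0.5141, 0.2467, 0.1798]
tcp_rot: [[0.917, 0.399, 0.002], [0.399, -0.917, 0.0], [0.001, 0.001, -1.0]]
force: [-3.3, -1.0, 7.5]
opening: 0.121
```

Call:
arm_command(
  targets=[
    {"offset":[0,0,0.1],"rot":[0,0,0],"gripper":1},
    {"offset":[0,0,0.1],"rot":[0,0,0],"gripper":1},
  ],
)

```text
time_s: 18.8
position: [0.5141, 0.2466, 0.1796]
tcp_rot: [[0.917, 0.399, 0.002], [0.399, -0.917, 0.0], [0.002, 0.001, -1.0]]
force: [-3.8, -2.1, 12.6]
opening: 0.121
```

Run:
```python
from up import *
st=bot.read_state();print(st['position'],st['force'],st['moment'])
snap('scene','s8');snap('top','t8')
# image motion of the upper rim front edge/ between s5 (20 mm higher), s6, s7, s8 by phase correlation on tote patches
for name,box in (('front rim L',(360,272,385,300)),('front rim R',(400,285,425,315)),('lower front',(362,312,400,345))):
    x0,y0,x1,y1=box
    r=cv2.cvtColor(load('s8')['frame'],cv2.COLOR_RGB2GRAY)
    for n in('s5','s6','s7'):
        g=cv2.cvtColor(load(n)['frame'],cv2.COLOR_RGB2GRAY)
        m=cv2.matchTemplate(g[y0-12:y1+12,x0-8:x1+8],r[y0:y1,x0:x1],cv2.TM_CCOEFF_NORMED); _,v,_,l=cv2.minMaxLoc(m)
        print(name,n,'at dx,dy',l[0]-8,l[1]-12,round(v,3))
```

```text
[0.514 0.247 0.18 ] [-3.76  -2.081 12.633] [-0.096  0.139 -0.049]
front rim L s5 at dx,dy 0 -4 0.973
front rim L s6 at dx,dy 0 1 0.991
front rim L s7 at dx,dy 0 0 0.996
front rim R s5 at dx,dy 0 -5 0.901
front rim R s6 at dx,dy 0 0 0.948
front rim R s7 at dx,dy 0 0 0.983
lower front s5 at dx,dy 0 0 0.963
lower front s6 at dx,dy 0 0 0.997
lower front s7 at dx,dy 0 0 0.999
```

The force now rises steeply (12.6 N) with both ends supported, and the lower tote is unmoved. Ease off, release, and retreat straight up.

Call:
arm_command(
  targets=[
    {"offset":[0,0,-0.1],"rot":[0,0,0],"gripper":1},
    {"offset":[0,0,-0.1],"rot":[0,0,0],"gripper":0.85},
    {"offset":[0,0,-0.1],"rot":[0,0,0],"gripper":0.75},
    {"offset":[0,0,-0.1],"rot":[0,0,0],"gripper":0.6},
    {"offset":[0,0,-0.1],"rot":[0,0,0],"gripper":0.5},
    {"offset":[0,0,-0.1],"rot":[0,0,0],"gripper":0.5},
    {"offset":[0,0,-0.1],"rot":[0,0,0],"gripper":0.5},
  ],
)

```text
time_s: 19.6
position: [0.5137, 0.2466, 0.1791]
tcp_rot: [[0.917, 0.399, 0.0], [0.399, -0.917, -0.0], [0.0, 0.0, -1.0]]
force: [0.3, 0.5, 0.1]
opening: 0.47
```

Call:
arm_command(
  targets=[
    {"offset":[0,0,-1],"rot":[0,0,0],"gripper":0.5},
    {"offset":[0,0,-3],"rot":[0,0,0],"gripper":0.5},
    {"offset":[0,0,-6],"rot":[0,0,0],"gripper":0.5},
    {"offset":[-3,0,-9],"rot":[0,0,0],"gripper":0.5},
    {"offset":[-6,3,-12],"rot":[0,0,0],"gripper":0.5},
    {"offset":[-9,7,-14],"rot":[0,0,0],"gripper":0.5},
    {"offset":[-10,11,-14],"rot":[0,0,0],"gripper":0.5},
    {"offset":[-10,15,-14],"rot":[0,0,0],"gripper":0.5},
  ],
)

```text
time_s: 20.4
position: [0.4806, 0.0677, 0.3214]
tcp_rot: [[0.917, 0.4, 0.003], [0.4, -0.917, -0.001], [0.002, 0.002, -1.0]]
force: [1.0, 0.3, -0.1]
opening: 0.502
```

Call:
arm_command(
  targets=[
    {"offset":[0,4,0],"rot":[0,0,0],"gripper":0.5},
    {"offset":[0,8,0],"rot":[0,0,0],"gripper":0.5},
    {"offset":[0,12,0],"rot":[0,0,0],"gripper":0.5},
    {"offset":[0,16,0],"rot":[0,0,0],"gripper":0.5},
    {"offset":[0,16,0],"rot":[0,0,0],"gripper":0.5},
  ],
)

```text
time_s: 20.9
position: [0.5483, -0.0823, 0.3204]
tcp_rot: [[0.919, 0.395, 0.005], [0.395, -0.919, -0.003], [0.003, 0.005, -1.0]]
force: [0.2, 0.2, 0.3]
opening: 0.5
```

Run:
```python
from up import *
st=bot.read_state();print(st['position'],st['force'])
s=snap('scene','s9');t=snap('top','t9')
C0=np.array([[.089,.065,.075],[.089,-.065,.075],[-.089,-.065,.075],[-.089,.065,.075]])
Rz=R.from_euler('z',23.4,degrees=True).as_matrix()
im=[]
for c,(x0,y0),b in((s,(345,240),(1,1.2)),(t,(125,130),(.3,0))):
    k=cv2.resize(c['frame'][y0:y0+115,x0:x0+95,::-1],None,fx=4.2,fy=4.2,interpolation=cv2.INTER_CUBIC)
    k=np.clip(k.astype(float)*1.6,0,255).astype(np.uint8)
    for dz,col in((0,(0,0,255)),(.067,(0,255,0))):
        q=((proj(c,C0@Rz.T+[.5915,.279,dz])+b-[x0,y0]+.5)*4.2).astype(int); print(q.tolist())
        for p in q: cv2.drawMarker(k,tuple(int(v) for v in p),col,cv2.MARKER_CROSS,9,1)
    im.append(k)
cv2.imwrite('pics/both9.png',np.hstack(im))
```

```text
[ 0.548 -0.082  0.32 ] [0.157 0.221 0.318]
[[287, 390], [64, 292], [179, 103], [379, 179]]
[[307, 306], [74, 209], [192, 24], [400, 98]]
[[62, 145], [240, 67], [341, 302], [160, 383]]
[[21, 120], [210, 38], [316, 286], [124, 371]]
```

View pics/both9.png

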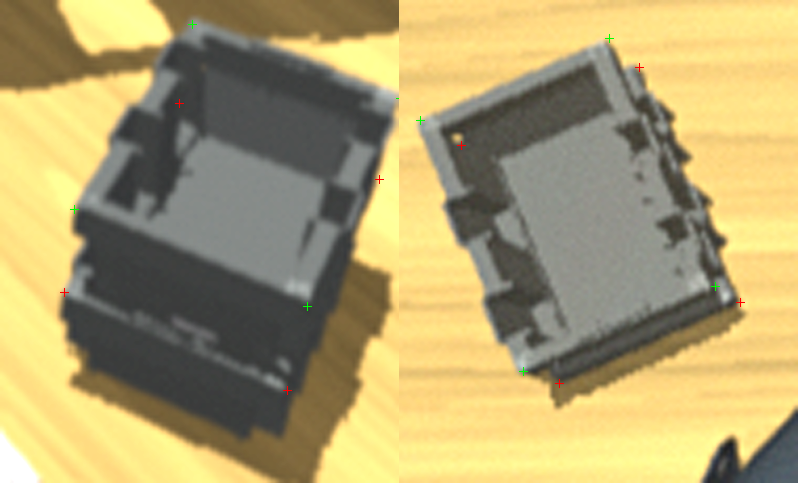

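```bash
python3 -c "
from h import *
print(ticket.hand_in())"
```

```text
the job is handed in; nothing more can be done
None
```

The job is done and handed in at about 21 s robot time. `hand_in()` gives no verdict, so the result rests on my own checks.

**What I did:**
- I put the left-most footpeg into the lower tote and let go of it.
- I then took the grey rack tote by its bar end, levelled it and turned it about 125°. I lowered it onto the lower tote with a measured peak force of about 13 N, let go, and backed the arm off.

**What the last checks showed:**
- **Position:** in the last scene and top pictures, the rim corners lie within about 2 px (roughly 5 mm) of the prediction for a centred, level tote standing 67 mm higher. A fit just before set-down put the two totes within about 2 mm of each other.
- **Turn:** the columns show the bar end over the lower tote's plain end, so it stacks rather than nests.
- **Lower tote:** it is still where it was.
- **Footpeg:** I saw it lying in the lower tote before stacking; the stacked tote hides it now.
- **Gripper:** it is clear of everything, with force near zero.
- **Lens, bushing and wrench:** I did not re-measure these at the end. The arm never came close to them.

**What disagreed:**
- The two cameras differed by 1–2 px, so I worked from the totes' positions relative to each other.
- The tote first touched about 4 mm higher than expected, because its far end sagged a little in the grip. It also pushed sideways with about 5 N, which a small shift back reduced.

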